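# Pump the vacuum lifter until its indicator pin is out

### The arm

A 6-joint arm with a two-finger parallel gripper is mounted at the origin on a cart in front of the work surface, level with it; the furniture and walls round the work are solid. World frame = base frame: x ahead of the robot, y to its left, z up, the work surface at z = 0. Lengths are in mm, angles in degrees, forces in N, time in s.
With the tool pointing down it reaches from about 300 to 850 mm from the base axis. Payload 4.2 kg.
Tool frame: the origin (TCP) lies at the very end of the fingers, on their centre line; the grasp point (between the pads) lies 19 mm behind it; z points along the fingers, y is the line along which they close (so a half turn about z gives the same grasp; the last joint's range is limited). The gripper opens to 91 mm and grips with 3 to 60 N. Pads are 32 mm wide; open, the fingers measure 118 mm over their backs; the gripper's body (76 mm by 178 mm) begins 60 mm behind the grasp point.
Start: joints at [74.427, 18.312, 89.639, -0, 72.044, -1.146], TCP at [143.261, 556.884, 213.976] pointing down, gripper open.
Joint ranges: [-177.97, 177.97], [-48.28, 115.42], [12.27, 149.76], [-77.06, 257.06], [2.81, 150.46], [-146.56, 146.56]. Speed limits (degrees/s): [147.25, 147.25, 180, 180, 180, 180].

### API

Orientations are given as [roll, pitch, yaw] about the fixed x, y, z axes, in that order (R = Rz(yaw) Ry(pitch) Rx(roll)).
In Python, from workcell import * gives the robot as it stands.
- The arm moves only by the tool move_arm, never from a script. Its argument "motion" is a list of rows, each a list of 3 entries, a list of its own where there are three numbers: the finger opening in mm, from 0 to 91.2, then the shift along the world's x, y, z in units of 25 mm (1.0 is 25 mm), then the turn, a rotation vector about the world's x, y, z in units of 4 degrees (1.0 is 4 degrees). In form: [[grip, [x, y, z], [ax, ay, az]], ...]. A call has 1 to 20 rows; each row shifts and turns the commanded pose from where the row before left it; what a row does not reach is not made up. A row lasts 1/12 s, in which the tool goes at most 41.7 mm and 7.16 degrees, less where a joint would pass 70% of its speed; a pose out of reach is approached as far as the arm can. A call with a number of a shift or a turn outside -1 to 1 is refused whole. A call with a gripper value outside its range is refused whole. The fingers move at their own pace and stop on an object; "grip_force" is the grip in N (left out, the last holds). Time passes only in rows, so rows that do not move let the fingers close. It gives the time, the measured TCP pose, the force, the opening and the grip force at its end, in the units of the state.
- state(): the state, without advancing time (a new reading comes with each control period).
- grab_frame(name): name is "side" or "top"; returns the picture (480x640x3 uint8, blue, green, red); there is no depth.
- camera_info(name): a dict with "fx", "fy", "cx", "cy" (pixels), "rvec" (rotation vector, rad) and "tvec" (3), from world to camera coordinates, as OpenCV has them. Camera axes: x right, y down, z forward; pixel columns grow to the right and rows downward; lengths in mm; the calibration is good to about 2 mm. A picture is of the moment at which its call begins. camera_info takes no time and is no camera call.
- job_done(): hands the job in; it is judged then, once.
The state is a dict: "time_s": time; "qpos": joint angles; "qvel": joint speeds; "effort": joint torques, N m; "ee_pos": TCP position; "ee_rot": TCP orientation; "force": force on the tool from outside, world axes, zero at the start; "torque": the same for the moment, N m; "gripper_width": finger opening in mm; "gripper_force": force on a finger pad.
Only numpy, scipy, OpenCV 4.12 (cv2) and the standard library are available. Lean on these libraries where they do the work, as an engineer would, in place of code of your own. Each camera call takes 0.05 s, during which the arm holds its last target. There are 200 camera calls.

### The job

A hand-pump vacuum lifter stands on the large white tile. With the fingertips, press its round plunger knob all the way down and let it spring all the way back up, again and again, until the indicator pin beside it has popped fully out, then take the hand away. Do not lift or shift the lifter, do not touch the pin or the small release button, and leave the two jars and the cone pack where they stand.

Things in the scene. Friction and masses are not known exactly. Their poses are not given: they have to be found in the camera images.
- knob_top (a point): centre of the flat top of the plunger knob of the lifter: a round black mushroom knob, 50 mm across and 18 mm thick, on a 14 mm steel rod over the pump barrel in the middle of the lifter. Its top is 126 mm above the top of the tile when up and 102 mm when pressed down, higher than all else on the lifter in both cases. z is up.
- plunger (a joint): how far the plunger knob is pressed straight down, m: 0 up, 0.024 fully down at its stop. A spring pushes it back up: 4 N at the top, 12 N at the stop, plus about 2 N when moved at 0.1 m/s. Each full stroke raises the indicator pin by one click of about 8 mm, on the way down; a ratchet keeps it there. Strokes of less than about three quarters may raise nothing. Once the pin is out, more strokes do no harm.
- pin_out (a joint): how far the indicator pin has come out, m: 0 in, 0.040 the end of its travel; the last click leaves it at about 0.039 and the one before at about 0.031. It starts somewhere between 0 and about 0.017, so it takes about three to five strokes.
- pin: the indicator pin: an upright steel pin, 10 mm across, in a round black boss 52 mm from the knob's axis, on the lifter's +y side. Origin at the mouth of the boss (45 mm above the tile) when in, rising with the pin; z is up. Its tip is 4 mm above the origin, so 4 mm proud when in and 43 mm when fully out, when a dark ring groove at its foot comes free of the boss.
- release (a joint): how far the release button is pressed down, m: 0 up, 0.005 down. It is the small steel rectangular button, 18 by 13 mm, on a square black boss 52 mm from the knob's axis on the lifter's -y side, its top 45 mm above the tile. It is to be left alone.
- lifter: the vacuum lifter, loose, 0.9 kg: a round black cup 140 mm across and 19 mm high, with the pump barrel in the middle (82 mm high, 52 mm across), the indicator boss at +y, the release button at -y and a black carry handle 77 mm high at +x. Origin at the centre of its underside, on the top of the tile; z up.
- big_tile: the large white tile under the lifter, 200 by 200 mm and 10 mm thick, fixed. Origin at the centre of its underside, on the table; z up.
- jar_brown_mid (a point): middle (42 mm up) of a glaze jar with a red screw lid, 69 mm across, 85 mm high, standing beside the tile; bystander.
- jar_white_mid (a point): middle (42 mm up) of a glaze jar with a black screw lid, 69 mm across, 85 mm high, standing beside the tile; bystander.
- cone_pack_mid (a point): a point 20 mm up the middle of a clay bar with three upright pyrometric cones, 28 by 92 mm, 63 mm high; bystander.
Mind the look-alikes: they are no part of the job. Several things have the shape of the lifter; the one meant has the colours described above.

How it is judged:
By the outcome, as a careful person would: the job done as asked, in the order asked, and still so for the second after the job is handed in, with the robot touching nothing.
It also fails if it takes over 45 s, if anything falls off the work surface, if the arm or the gripper's body presses on something with over 40 N, if the wrist force passes 120 N, or if a joint passes its speed limit or range.

## Working session

There is one attempt and no reset: what is moved stays moved. The work goes in short steps, Python scripts to look and compute and a tool call to move; the robot and the scene stay as the last step left them, time stands still between calls to the robot, and variables do not carry over. Pictures are saved under pics/ and viewed, at most 10 in all, crops included, and the job is handed in when it is done.

Besides the shell and the picture viewer there is one more tool, called in YAML: its name, and indented under it one key for each argument. move_arm: Moves the arm, as the interface text tells. Shifts and turns lie within -1 to 1; 1 stands for 25 mm of shift or 4 degrees of turn. Its arguments: {"type":"object","properties":{"motion":{"type":"array","items":{"type":"array"}},"grip_force":{"type":"number"}},"required":["motion"]}

```bash
mkdir -p pics
cat > h.py <<'E'
from workcell import *
import numpy as np, cv2
def cam(n):
    c=camera_info(n); R=cv2.Rodrigues(np.array(c["rvec"],float))[0]; t=np.array(c["tvec"],float).ravel()
    return c,R,t
def ray(n,u,v):
    c,R,t=cam(n); return -R.T@t, R.T@np.array([(u-c["cx"])/c["fx"],(v-c["cy"])/c["fy"],1])
def onz(n,u,v,z):
    o,d=ray(n,u,v); return o+d*(z-o[2])/d[2]
def proj(n,p):
    c,R,t=cam(n); q=R@np.array(p,float)+t; return c["fx"]*q[0]/q[2]+c["cx"],c["fy"]*q[1]/q[2]+c["cy"]
E
python3 - <<'E'
from h import *
for n in("top","side"): cv2.imwrite(f"pics/{n}0.png",grab_frame(n)); print(n,ray(n,320,240))
s=state();print(s["time_s"],s["ee_pos"],s["ee_rot"],s["force"])
E
```

```text
top (array([ 429.97529974,  -15.72218971, 1214.9922765 ]), array([ 0.11390835, -0.01305544, -0.99347575]))
side (array([459.82897455, 715.79176297, 678.97422342]), array([ 0.08862875, -0.78974222, -0.60736111]))
0.1 [143.13006671 556.44208178 213.20683525] [-1.79908563e+02 -2.66206626e-03  1.65573507e+02] [ 0.74873129  0.38845574 -1.00928838]
```

View pics/top0.png

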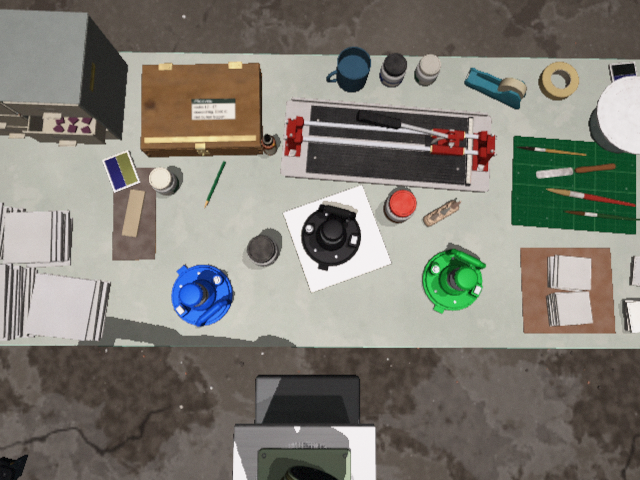

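View pics/side0.png

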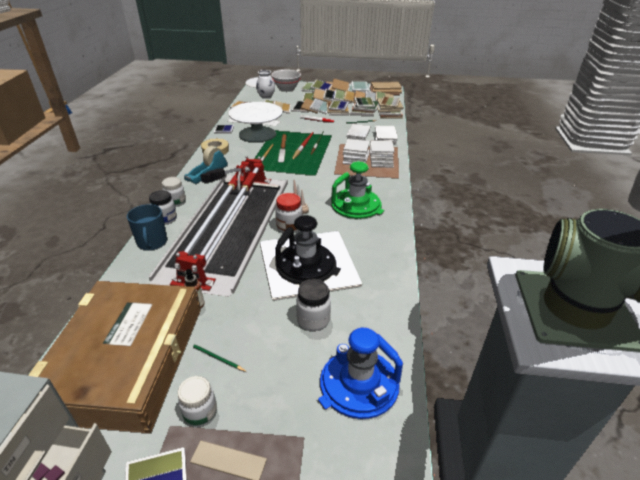

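The black lifter stands on the white tile, with its knob near (331,230) in the top view and (306,224) in the side view. I'll enlarge both.

Run:
```python
from h import *
a=cv2.imread("pics/top0.png")[185:285,285:385];b=cv2.imread("pics/side0.png")[200:300,255:355]
z=[cv2.convertScaleAbs(cv2.resize(i,(400,400),interpolation=cv2.INTER_CUBIC),alpha=1.8,beta=15) for i in(a,b)]
cv2.imwrite("pics/c.png",np.hstack(z))
for p in [(331,230)]: print(onz("top",*p,136))
```

```text
[574.96877816 -52.78885345 136.        ]
```

View pics/c.png

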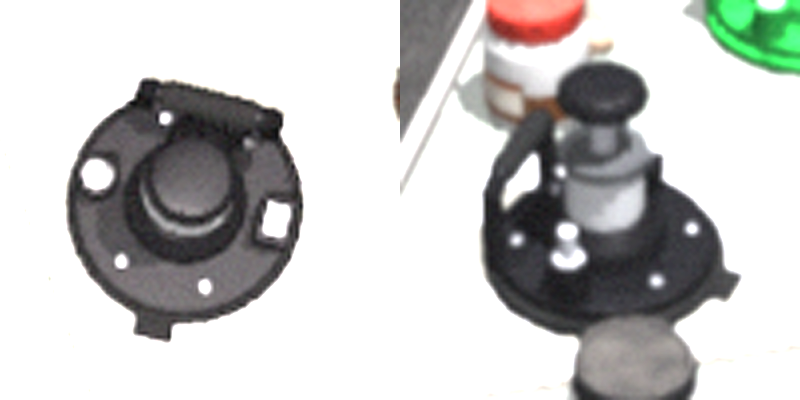

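Run:
```python
from h import *
k=onz("top",332.6,229.8,136); print(k,proj("side",k))
print(onz("side",305.5,222,136))
for n,p in(("pin",(309.2,228.5)),("btn",(354.2,239.7))): print(n,onz("top",*p,57))
f=[camera_info(n)["fx"] for n in("top","side")];print(f)
s=state();print(np.array(s["qpos"]).round(1),s["ee_pos"])
```

```text
[575.42189832 -56.13962875 136.        ] (np.float64(306.6843999210524), np.float64(219.91630023290443))
[576.80388652 -48.21068165 136.        ]
pin [588.53961127  -6.48514117  57.        ]
btn [ 564.09593255 -107.68844494   57.        ]
[520.02726432309, 447.07397140307654]
[74.4 18.3 89.7  0.  72.  -1.1] [143.13006671 556.44208178 213.20683525]
```

Mid pin/button and the knob agree, so the knob axis is about (576,-56). I'll move above it with the fingers closed.

move_arm:
  motion:
    - [0,[0.4,-0.5,0],[0,0,0]]
    - [0,[0.7,-1,0],[0,0,0]]
    - [0,[0.7,-1,0],[0,0,0]]
    - [0,[0.7,-1,0],[0,0,0]]
    - [0,[0.7,-1,0],[0,0,0]]
    - [0,[0.7,-1,0],[0,0,0]]
    - [0,[0.7,-1,0],[0,0,0]]
    - [0,[0.7,-1,0],[0,0,0]]
    - [0,[0.7,-1,0],[0,0,0]]
    - [0,[0.7,-1,0],[0,0,0]]
    - [0,[0.7,-1,0],[0,0,0]]
    - [0,[0.7,-1,0],[0,0,0]]
    - [0,[0.7,-1,0],[0,0,0]]
    - [0,[0.7,-1,0],[0,0,0]]
    - [0,[0.7,-1,0],[0,0,0]]
    - [0,[0.7,-1,0],[0,0,0]]
    - [0,[0.7,-1,0],[0,0,0]]
    - [0,[0.7,-1,0],[0,0,0]]
    - [0,[0.7,-1,0],[0,0,0]]
    - [0,[0.7,-1,0],[0,0,0]]

```text
time_s: 1.77
ee_pos: [485.7, 67.2, 213.8]
ee_rot: [-180.0, -0.0, 165.5]
force: [0.3, 0.9, 0.4]
gripper_width: 0.4
gripper_force: 0.0
```

move_arm:
  motion:
    - [0,[0.7,-1,0],[0,0,0]]
    - [0,[0.7,-1,0],[0,0,0]]
    - [0,[0.7,-1,0],[0,0,0]]
    - [0,[0.7,-1,0],[0,0,0]]
    - [0,[0.5,-0.7,-0.5],[0,0,0]]
    - [0,[0.3,-0.3,-0.8],[0,0,0]]
    - [0,[0,0,-0.7],[0,0,0]]
    - [0,[0,0,-0.5],[0,0,0]]
    - [0,[0,0,0],[0,0,0]]
    - [0,[0,0,0],[0,0,0]]

```text
time_s: 2.6
ee_pos: [574.9, -56.1, 150.9]
ee_rot: [-180.0, -0.1, 165.6]
force: [1.0, -0.8, 0.6]
gripper_width: -0.0
gripper_force: 0.0
```

Run:
```python
from h import *
s=state();print(s["ee_pos"],s["force"])
z=[]
for n in("top","side"):
    i=grab_frame(n);u,v=map(int,proj(n,(576,-56,120)));c=i[v-60:v+60,u-60:u+60]
    z.append(cv2.convertScaleAbs(cv2.resize(c,(400,400),interpolation=cv2.INTER_CUBIC),alpha=1.8,beta=15))
cv2.imwrite("pics/d.png",np.hstack(z))
```

```text
[574.85572283 -56.12667829 150.9374711 ] [ 0.95671316 -0.76302283  0.57648967]
```

View pics/d.png

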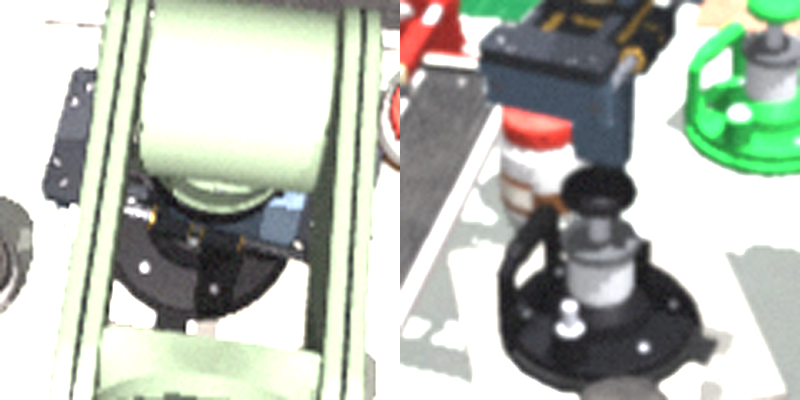

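The fingers sit squarely above the knob, and the pin at crop (570,310) is unobstructed in the side view. First stroke, gently.

move_arm:
  motion:
    - [0,[0,0,-0.4],[0,0,0]]
    - [0,[0,0,-0.3],[0,0,0]]
    - [0,[0,0,-0.3],[0,0,0]]
    - [0,[0,0,-0.3],[0,0,0]]
    - [0,[0,0,-0.2],[0,0,0]]
    - [0,[0,0,0],[0,0,0]]
    - [0,[0,0,0],[0,0,0]]

```text
time_s: 3.28
ee_pos: [576.5, -55.6, 115.4]
ee_rot: [180.0, 0.1, 165.6]
force: [-2.1, 0.3, 10.4]
gripper_width: 0.2
gripper_force: 5.3
```

move_arm:
  motion:
    - [0,[0,0,-0.1],[0,0,0]]
    - [0,[0,0,0],[0,0,0]]
    - [0,[0,0,0],[0,0,0]]

```text
time_s: 3.53
ee_pos: [576.5, -55.6, 113.3]
ee_rot: [180.0, 0.2, 165.6]
force: [-1.3, -0.1, 11.4]
gripper_width: 0.5
gripper_force: 5.8
```

move_arm:
  motion:
    - [0,[0,0,-0.1],[0,0,0]]
    - [0,[0,0,0],[0,0,0]]
    - [0,[0,0,0],[0,0,0]]

```text
time_s: 3.78
ee_pos: [576.6, -55.6, 112.2]
ee_rot: [180.0, 0.2, 165.6]
force: [-3.8, 0.1, 18.3]
gripper_width: 0.8
gripper_force: 9.3
```

The stop is reached at 18 N. Now more strokes, coming fully off the knob each time.

move_arm:
  motion:
    - [0,[0,0,0.5],[0,0,0]]
    - [0,[0,0,0.5],[0,0,0]]
    - [0,[0,0,0.3],[0,0,0]]
    - [0,[0,0,0],[0,0,0]]
    - [0,[0,0,0],[0,0,0]]
    - [0,[0,0,-0.4],[0,0,0]]
    - [0,[0,0,-0.3],[0,0,0]]
    - [0,[0,0,-0.3],[0,0,0]]
    - [0,[0,0,-0.3],[0,0,0]]
    - [0,[0,0,0],[0,0,0]]
    - [0,[0,0,0],[0,0,0]]

```text
time_s: 4.7
ee_pos: [576.5, -55.6, 112.2]
ee_rot: [180.0, 0.2, 165.6]
force: [-5.2, 0.9, 24.5]
gripper_width: 0.6
gripper_force: 12.8
```

move_arm:
  motion:
    - [0,[0,0,0.5],[0,0,0]]
    - [0,[0,0,0.5],[0,0,0]]
    - [0,[0,0,0.3],[0,0,0]]
    - [0,[0,0,0],[0,0,0]]
    - [0,[0,0,0],[0,0,0]]
    - [0,[0,0,-0.4],[0,0,0]]
    - [0,[0,0,-0.3],[0,0,0]]
    - [0,[0,0,-0.3],[0,0,0]]
    - [0,[0,0,-0.3],[0,0,0]]
    - [0,[0,0,0],[0,0,0]]
    - [0,[0,0,0],[0,0,0]]

```text
time_s: 5.62
ee_pos: [576.1, -55.7, 112.1]
ee_rot: [180.0, 0.1, 165.6]
force: [-6.4, -0.0, 27.3]
gripper_width: 0.5
gripper_force: 13.4
```

move_arm:
  motion:
    - [0,[0,0,0.5],[0,0,0]]
    - [0,[0,0,0.5],[0,0,0]]
    - [0,[0,0,0.3],[0,0,0]]
    - [0,[0,0,0],[0,0,0]]
    - [0,[0,0,0],[0,0,0]]

```text
time_s: 6.03
ee_pos: [575.0, -55.5, 140.0]
ee_rot: [-180.0, -0.1, 165.6]
force: [-0.9, -0.2, -0.2]
gripper_width: 0.4
gripper_force: 0.0
```

Run:
```python
from h import *
s=state();print(s["ee_pos"],s["force"])
z=[]
for i in(cv2.imread("pics/side0.png"),grab_frame("side")):
    c=i[205:285,265:345]
    z.append(cv2.convertScaleAbs(cv2.resize(c,(400,400),interpolation=cv2.INTER_CUBIC),alpha=1.8,beta=15))
cv2.imwrite("pics/e.png",np.hstack(z))
R=lambda x,y:(400+(x-265)*5,(y-205)*5)
for h in(0,4,20,43): print(h,R(*proj("side",(588.5,-6.5,55+h))))
```

```text
[574.95957912 -55.53424218 140.02367785] [-0.86278251 -0.20185241 -0.21833756]
0 (np.float64(563.5045222334969), np.float64(292.64068630952465))
4 (np.float64(563.3080455070697), np.float64(285.53775350299446))
20 (np.float64(562.5118094347744), np.float64(256.75260717806054))
43 (np.float64(561.3374354158648), np.float64(214.29719834802938))
```

View pics/e.png

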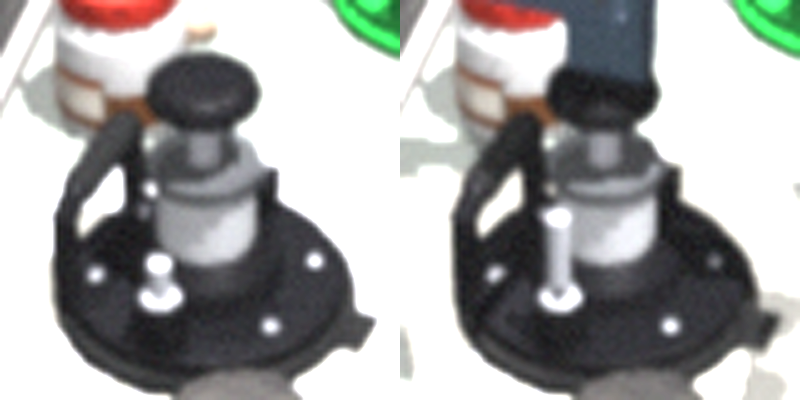

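The pin has risen about 25 mm, to roughly fully out (tip at crop row 211, against 214 expected). Extra strokes do no harm, so I'll add two for certainty, then withdraw.

move_arm:
  motion:
    - [0,[0,0,-0.4],[0,0,0]]
    - [0,[0,0,-0.3],[0,0,0]]
    - [0,[0,0,-0.3],[0,0,0]]
    - [0,[0,0,-0.2],[0,0,0]]
    - [0,[0,0,0],[0,0,0]]
    - [0,[0,0,0],[0,0,0]]
    - [0,[0,0,0.5],[0,0,0]]
    - [0,[0,0,0.5],[0,0,0]]
    - [0,[0,0,0.2],[0,0,0]]
    - [0,[0,0,0],[0,0,0]]
    - [0,[0,0,0],[0,0,0]]
    - [0,[0,0,-0.4],[0,0,0]]
    - [0,[0,0,-0.3],[0,0,0]]
    - [0,[0,0,-0.3],[0,0,0]]
    - [0,[0,0,-0.2],[0,0,0]]
    - [0,[0,0,-0.1],[0,0,0]]
    - [0,[0,0,0],[0,0,0]]
    - [0,[0,0,0],[0,0,0]]

```text
time_s: 7.58
ee_pos: [576.2, -55.6, 112.1]
ee_rot: [180.0, 0.2, 165.6]
force: [-5.8, 0.3, 24.9]
gripper_width: 0.6
gripper_force: 12.8
```

move_arm:
  motion:
    - [0,[0,0,0.5],[0,0,0]]
    - [0,[0,0,0.5],[0,0,0]]
    - [0,[0,0,0.5],[0,0,0]]
    - [0,[0,0,1],[0,0,0]]
    - [0,[0,0,1],[0,0,0]]
    - [0,[0,0,1],[0,0,0]]
    - [0,[-0.6,0.8,0],[0,0,0]]
    - [0,[-0.7,1,0],[0,0,0]]
    - [0,[-0.7,1,0],[0,0,0]]
    - [0,[-0.7,1,0],[0,0,0]]
    - [0,[-0.7,1,0],[0,0,0]]
    - [0,[-0.7,1,0],[0,0,0]]
    - [0,[-0.7,1,0],[0,0,0]]
    - [0,[-0.7,1,0],[0,0,0]]
    - [0,[-0.7,1,0],[0,0,0]]
    - [0,[-0.7,1,0],[0,0,0]]
    - [0,[-0.5,0.6,0],[0,0,0]]
    - [0,[0,0,0],[0,0,0]]
    - [0,[0,0,0],[0,0,0]]
    - [0,[0,0,0],[0,0,0]]

```text
time_s: 9.25
ee_pos: [390.8, 203.8, 220.5]
ee_rot: [-179.9, -0.0, 165.6]
force: [0.4, 0.7, -0.3]
gripper_width: 0.6
gripper_force: 0.0
```

Run:
```python
from h import *
s=state();print(s["ee_pos"],s["force"],s["time_s"])
z=[]
for n,(x,y) in(("top",(285,185)),("side",(265,205))):
    c=grab_frame(n)[y:y+80+20*(n=="top"),x:x+80+20*(n=="top")]
    z.append(cv2.convertScaleAbs(cv2.resize(c,(400,400),interpolation=cv2.INTER_CUBIC),alpha=1.8,beta=15))
cv2.imwrite("pics/f.png",np.hstack(z))
```

```text
[390.82460097 203.84493802 220.51968888] [ 0.43644427  0.69498595 -0.33755709] 9.25
```

View pics/f.png

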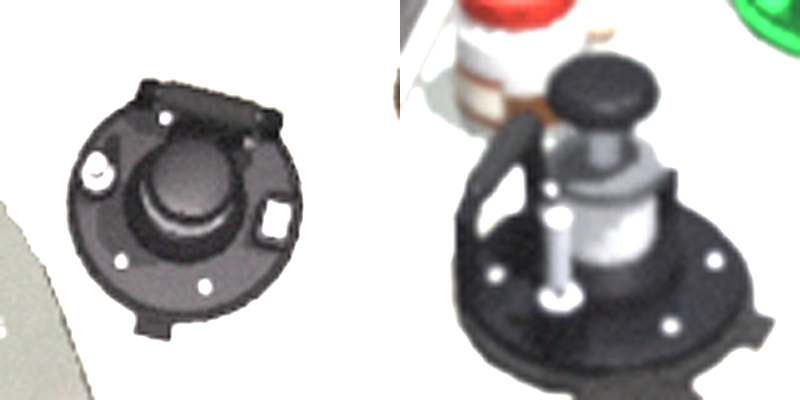

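The pin tip is still at crop row 211 after the extra strokes, so it is at the end of its travel. The knob is back up and the lifter has not moved.

```bash
python3 -c "
from workcell import *
print(job_done())"
```

```text
the job is handed in; nothing more can be done
None
```

The job is handed in: after five strokes the pin is fully out as far as the camera images show, the knob is back up, the lifter has not shifted, and the hand is clear.

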